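Tip the covered tray, pick the spacer plate from its corner and add it to the stack

ROBOT

A 7-joint arm with a two-finger parallel gripper is mounted at the origin on a cart in front of the work surface, level with it; the furniture and walls round the work are solid. World frame = base frame: x ahead of the robot, y to its left, z up, the work surface at z = 0. Lengths are in m, angles in rad, forces in N, time in s.
With the tool pointing down it reaches from about 0.425 to 0.875 m from the base axis. Payload 4.7 kg.
Tool frame: the origin (TCP) lies between the finger pads; the fingertips stand 14 mm ahead of it and the grasp point (between the pads) lies 5 mm behind it; z points along the fingers, y is the line along which they close (so a half turn about z gives the same grasp; the last joint's range is limited). The gripper opens to 87 mm and grips with 3 to 60 N. Pads are 19 mm wide; open, the fingers measure 117 mm over their backs; the gripper's body (75 mm by 190 mm) begins 51 mm behind the grasp point.
Start: joints at [-1.242, 0.321, -0.07, 1.45, 0.023, 1.371, -0.057], TCP at [0.201, 0.618, 0.237] pointing down, gripper open.
Joint ranges: [-2.86, 2.86], [-0.3, 2.09], [-1.38, 1.24], [0.06, 2.45], [-1.56, 4.7], [0.09, 2.05], [-2.69, 2.69]. Speed limits (rad/s): [2.57, 2.57, 3.14, 3.14, 3.14, 3.14, 3.14].

INTERFACE

Orientations are given as a rotation vector (axis times angle).
In Python, from bench import ctrl gives the robot as it stands.
- The arm moves only by the tool step_arm, never from a script. Its argument "commands" is a list of rows, each an object with "travel": the shift along the tool's x, y, z in m, a list of three; "turn": the turn, a rotation vector about the tool's x, y, z in degrees, a list of three. A call has 1 to 5 rows; each row is the pose to reach, as a shift and turn from the pose commanded when the call began, along the tool's axes at that moment; what a row does not reach only later rows make up. A row lasts 1/10 s, in which the tool goes at most 50 mm and 8.59 degrees, less where a joint would pass 70% of its speed; a pose out of reach is approached as far as the arm can. A call with a gripper value outside its range is refused whole. "gripper" is the opening, from 0 (shut) to 1 (fully open), set as the call begins (left out, the last holds). The fingers move at their own pace and stop on an object; "force" is the grip in N (left out, the last holds). Time passes only in rows, so rows that repeat a pose let the fingers close. It gives the time, the measured TCP pose, the force, the opening and the grip force at its end, in the units of the state.
- ctrl.get_state(): the state, without advancing time (a new reading comes with each control period).
- ctrl.get_image(name): name is "scene" or "top" or "wrist"; returns the picture (400x640x3 uint8, red, green, blue); there is no depth.
- ctrl.camera_model(name): a dict with "fx", "fy", "cx", "cy" (pixels), "R" (3x3) and "t" (3): a world point X has camera coordinates R X + t; the wrist camera has in their place "T_tool_cam" (4x4, takes a point from camera to tool coordinates, whose origin is the TCP and whose axes are the flange's). Camera axes: x right, y down, z forward; pixel columns grow to the right and rows downward; lengths in m; the calibration is good to about 2 mm. A picture is of the moment at which its call begins: read the wrist's pose just before it. camera_model takes no time and is no camera call.
- ctrl.close_job(): hands the job in; it is judged then, once.
The state is a dict: "time": time; "joint_positions": joint angles; "qd": joint speeds; "joint_torque": joint torques, N m; "position": TCP position; "tool_rot": TCP orientation; "ft_force": force on the tool from outside, world axes, zero at the start; "torque": the same for the moment, N m; "grip_width": opening from 0.0 (shut) to 1.0 (fully open); "grip_force": force on a finger pad.
Only numpy, scipy, OpenCV 4.12 (cv2) and the standard library are available. Lean on these libraries where they do the work, as an engineer would, in place of code of your own. Each camera call takes 0.05 s, during which the arm holds its last target. There are 200 camera calls.

TASK

Push down the rubber tab of the tipping tray so that the brass spacer plate slides out from under the clear cover into the tray's corner beside the tab, and let the tray come back up to level with the plate lying in that corner. Then take the plate out, lay it flat on the two brass plates in the black holder, and once it is there press down on it for a moment (about 8 N) to feel that it lies flat; let go and leave the tray level and the bottle and the jar where they are.

Things in the scene. Friction and masses are not known exactly. Their poses are not given: they have to be found in the camera images.
- tip_stand: Grey pedestal with a 170 x 130 mm foot, fixed to the bench, that carries the tipping tray. Origin: centre of the foot's underside, on the bench. x and y run along the tray's long and short sides. The hinge is 125 mm above the origin.
- tip_tray (a joint): Tilt of the tray, rad: 0 level (spring-held on a stop), 0.55 fully tipped (hard stop); as it grows the tab goes down. Middle of the tab: about 5 N starts it, 10 N holds it at the stop. Let go, it springs level in under 1 s: ride it up slowly. The tray is smooth (friction about 0.2): the plate starts to slide near 0.25 rad; hold it tipped past 0.45 until the plate has come to rest (1 to 2 s).
- tray_hinge (a point): Point of the tray's level hinge axis below the tray's middle, 15 mm below its inner floor; its frame turns with the tray and has the axes of tray_floor. The tray tips towards its own direction (x, y) = (-0.914, -0.407), so that the low corner goes down; the hinge axis is at right angles to that.
- tray_floor (a point): Centre of the aluminium tray's inner floor (240 along x, 150 along y); turns with the tray. Walls 5 thick, 14 high. A clear cover, 17 to 21 above the floor, roofs x = -5 to 125. The low corner, by the tab, is x = -120, y = -75. The wall at x = -120 has a finger gap from y = -60 to -4, cut down to a sill 2 high, free air beyond, so a finger can pass beside a plate in the corner. All in mm.
- tab_top (a point): Middle of the top of the black rubber press tab (48 mm along the tray's x, 42 mm wide) that sticks out at the tray's low corner, at x = -153, y = -84 mm, 6 mm above the floor of tray_floor. Its lever about the hinge axis is 174 mm long and it lies 21 mm above the axis when level; fully tipped it has come down 94 mm and 15 mm inwards.
- spacer: Loose brass spacer plate, 90 x 45 x 8 mm, corners rounded 8 mm, about 150 g. Origin: centre of its underside; x along the 90 mm side. Starts under the tray's clear cover. In the corner its 90 mm side mostly lies along the wall with the gap, centre near x = -97, y = -30 mm of tray_floor, now and then askew across the corner; pick it from above across its 45 mm width, one finger in the gap.
- holder: Black stack holder, base 124 x 74 x 20 mm, fixed to the bench. Origin: centre of its underside; x along the plates' 90 mm side. Fences at both ends and the four corners rise to z = 49 mm and leave the plates 3 mm of play a side; the middle 60 mm of the long sides are open for fingers. Two plates lie in it; the third's underside comes to z = 36 mm, its top to 44 mm.
- stack_top: The upper of the two brass plates that already lie in the holder, same size as the spacer plate (90 x 45 x 8 mm). Origin: centre of its underside.
- flux: White dropper bottle with a red tip, 38 mm wide, 109 mm high, standing loose at the right; bystander. Origin: centre of its underside.
- jar: White jar with a black lid, 61 mm wide, 53 mm high, standing loose at the right; bystander. Origin: centre of its underside.
Mind the look-alikes: they are no part of the job. What is shaped like the stack_top but purple is not meant.

How it is judged:
By the outcome, as a careful person would: the job done as asked, in the order asked, and still so for the second after the job is handed in, with the robot touching nothing.
It also fails if it takes over 70 s, if anything falls off the work surface, if the arm or the gripper's body presses on something with over 40 N, if the wrist force passes 120 N, or if a joint passes its speed limit or range.

## Working session

There is one attempt and no reset: what is moved stays moved. The work goes in short steps, Python scripts to look and compute and a tool call to move; the robot and the scene stay as the last step left them, time stands still between calls to the robot, and variables do not carry over. Pictures are saved under pics/ and viewed, at most 10 in all, crops included, and the job is handed in when it is done.

Besides the shell and the picture viewer there is one more tool, called after "Emit:" by a JSON object that holds its "name" and its "arguments". step_arm: Moves the arm, as the interface text tells. Its arguments: {"type":"object","properties":{"commands":{"type":"array"},"gripper":{"type":"number"},"force":{"type":"number"}},"required":["commands"]}

```bash
mkdir -p pics; ls
python3 - <<'E'
from bench import ctrl
import cv2
s=ctrl.get_state();print({k:(v if not hasattr(v,'tolist') else v) for k,v in s.items()})
for n in("scene","top"):
    im=ctrl.get_image(n);cv2.imwrite(f"pics/{n}0.png",cv2.cvtColor(im,cv2.COLOR_RGB2BGR))
    print(n,ctrl.camera_model(n))
print(ctrl.camera_model("wrist"))
E
```

```text
pics
{'time': 0.0, 'joint_positions': array([-1.24188183,  0.32183868, -0.07007103,  1.45170048,  0.02262909,
        1.37078618, -0.05692216]), 'qd': array([-0.00036013, -0.00132672, -0.00096583, -0.00091781,  0.00051043,
       -0.00227823, -0.00113173]), 'joint_torque': array([-4.90107723e-04, -4.91303194e+01, -4.04242957e-01, -3.12530065e+01,
       -6.38939836e-02,  4.38399380e-02,  1.76873218e-04]), 'position': array([0.20116445, 0.61752506, 0.23543842]), 'tool_rot': array([-4.92439603e-01, -3.10258025e+00,  3.04436635e-03]), 'ft_force': array([-0.03113334,  0.6719139 ,  0.39724066]), 'torque': array([ 0.00187776, -0.00504959, -0.00196552]), 'grip_force': 0.0, 'grip_width': 1.0058626009943594}
scene {'fx': 500.88462565480563, 'fy': 500.88462565480563, 'cx': 312.91773665806403, 'cy': 202.61616651604638, 'R': array([[ 0.64698806, -0.76249735,  0.00206208],
       [-0.40345079, -0.34462508, -0.8476208 ],
       [ 0.64701925,  0.54756858, -0.53059847]]), 't': array([-0.44839383,  0.30893398,  1.11095459])}
top {'fx': 365.5157330898203, 'fy': 365.5157330898203, 'cx': 323.15556945141265, 'cy': 196.91118946894474, 'R': array([[ 0.03577549, -0.99934297, -0.00580939],
       [-0.97561667, -0.03366532, -0.21688422],
       [ 0.21654614,  0.01342688, -0.97618005]]), 't': array([-0.10041224,  0.59820488,  0.90211973])}
{'fx': 346.71919799963956, 'fy': 346.71919799963956, 'cx': 316.51251253876484, 'cy': 199.35616436903592, 'T_tool_cam': array([[-6.30781867e-04, -9.59658577e-01, -2.81167243e-01,
         7.76005656e-02],
       [ 9.99998297e-01, -1.17614096e-04, -1.84200482e-03,
         4.71631806e-04],
       [ 1.73462649e-03, -2.81167926e-01,  9.59657016e-01,
        -1.47827529e-01],
       [ 0.00000000e+00,  0.00000000e+00,  0.00000000e+00,
         1.00000000e+00]])}
```

View pics/top0.png

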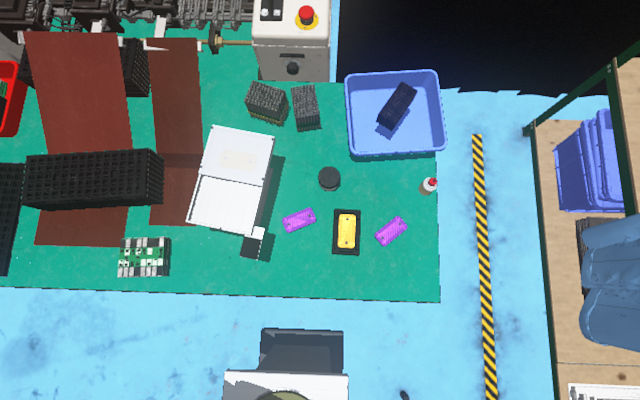

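View pics/scene0.png

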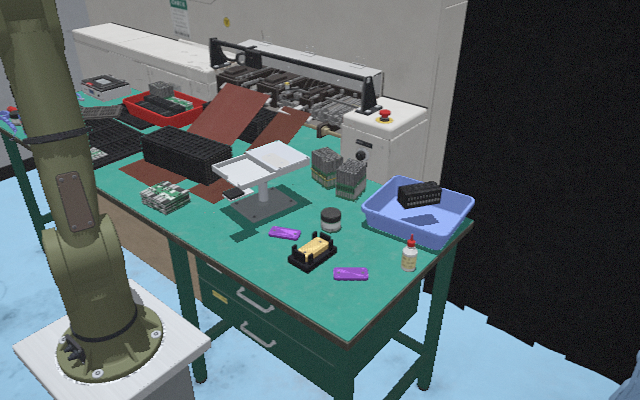

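The top view shows the tray at (187–275, 126–232), its tab at about (258, 235), and the holder at (347, 231). The purple look-alikes are at (299, 220) and (391, 231), the jar at (329, 178) and the bottle at (428, 186). Next I'll enlarge it.

Run:
```python
import cv2,numpy as np
a=cv2.imread("pics/top0.png")
c=cv2.resize(a[115:265,180:380],None,fx=4,fy=4,interpolation=cv2.INTER_CUBIC)
cv2.imwrite("pics/c0.png",c)
```

```text
(no output)
```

View pics/c0.png

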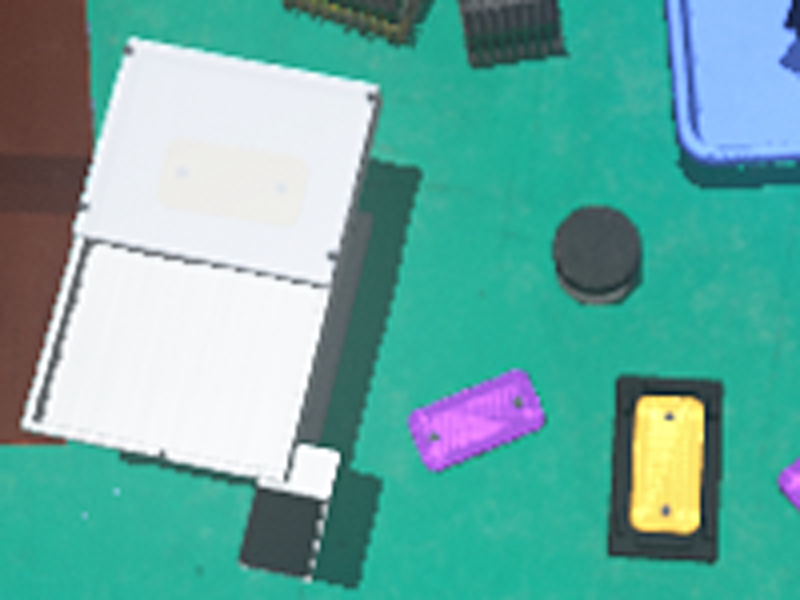

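```bash
cat > h.py <<'E'
import numpy as np
from scipy.optimize import least_squares
from scipy.spatial.transform import Rotation as Rn
from bench import ctrl
def proj(m,X):
    c=np.atleast_2d(X)@np.array(m["R"]).T+m["t"]
    return np.c_[m["fx"]*c[:,0]/c[:,2]+m["cx"],m["fy"]*c[:,1]/c[:,2]+m["cy"]]
def wristm(s):
    m=dict(ctrl.camera_model("wrist"));T=np.eye(4)
    T[:3,:3]=Rn.from_rotvec(s["tool_rot"]).as_matrix();T[:3,3]=s["position"]
    C=np.linalg.inv(T@m["T_tool_cam"]);m["R"]=C[:3,:3];m["t"]=C[:3,3];return m
def place(p,L):
    c,s=np.cos(p[2]),np.sin(p[2]);L=np.atleast_2d(L)
    return np.c_[p[0]+c*L[:,0]-s*L[:,1],p[1]+s*L[:,0]+c*L[:,1],L[:,2]]
def fit(m,L,px,p0):
    r=least_squares(lambda p:(proj(m,place(p,L))-px).ravel(),p0,loss="soft_l1",x_scale=[.01,.01,.1])
    return r.x,(proj(m,place(r.x,L))-px).round(1)
E
python3 - <<'E'
from h import *
m=ctrl.camera_model("top")
o=lambda c:(np.array(c)+.5)/4-.5+[180,115]
Z=.14
L=np.array([[125,80,21],[125,-80,21],[-5,80,21],[-5,-80,21],[-125,80,14],[-177,-63,6],[-177,-105,6]])/1e3+[0,0,Z]
px=o([[130,38],[380,88],[78,235],[330,285],[22,428],[240,567],[308,580]])
p,r=fit(m,L,px,[.6,.25,-.2]);print("tray",p,r.tolist())
print("tab",place(p,[-.153,-.084,.146]),"corner plate",place(p,[-.097,-.03,.14]))
L=np.array([[45,22.5],[45,-22.5],[-45,-22.5],[-45,22.5]])/1e3;L=np.c_[L,[.036]*4]
q,r=fit(m,L,o([[634,393],[706,397],[701,537],[629,534]]),[.6,-.05,0]);print("stack",q,r.tolist())
L=np.array([[62,37],[62,-37],[-62,-37],[-62,37]])/1e3;L=np.c_[L,[.049]*4]
q,r=fit(m,L,o([[617,376],[722,380],[718,562],[609,557]]),[.6,-.05,0]);print("holder",q,r.tolist())
s=ctrl.get_state();print(Rn.from_rotvec(s["tool_rot"]).as_matrix().round(3))
E
```

```text
tray [ 0.61982607  0.14376427 -0.16518767] [[0.2, 0.1], [0.2, -0.5], [-0.9, -0.0], [0.3, 0.2], [0.3, 0.4], [-0.4, -0.3], [0.0, 0.1]]
tab [[0.45509604 0.08606664 0.146     ]] corner plate [[0.51921336 0.13012307 0.14      ]]
stack [ 0.51727439 -0.14460595 -0.01239413] [[0.6, 1.0], [-0.7, 0.7], [-0.5, -0.7], [0.5, -0.8]]
holder [ 0.51389535 -0.14330082 -0.01080887] [[-0.7, -0.9], [0.7, -0.7], [0.6, 0.7], [-0.6, 0.6]]
[[-0.951  0.31  -0.   ]
 [ 0.31   0.951 -0.002]
 [-0.    -0.002 -1.   ]]
```

Emit:
{"name": "step_arm", "arguments": {"commands": [{"travel": [-0.029,-0.0305,0.0026],"turn": [0,0,0]},{"travel": [-0.058,-0.061,0.0052],"turn": [0,0,0]},{"travel": [-0.087,-0.0915,0.0078],"turn": [0,0,0]},{"travel": [-0.116,-0.122,0.0104],"turn": [0,0,0]},{"travel": [-0.145,-0.1525,0.013],"turn": [0,0,0]}], "gripper": 0, "force": 20}}

```text
time: 0.6
position: [0.2924, 0.4263, 0.223]
tool_rot: [-0.492, -3.103, 0.001]
ft_force: [1.9, 0.4, 0.2]
grip_width: 0.63
grip_force: 0.0
```

Emit:
{"name": "step_arm", "arguments": {"commands": [{"travel": [-0.029,-0.0305,0.0026],"turn": [0,0,0]},{"travel": [-0.058,-0.061,0.0052],"turn": [0,0,0]},{"travel": [-0.087,-0.0915,0.0078],"turn": [0,0,0]},{"travel": [-0.116,-0.122,0.0104],"turn": [0,0,0]},{"travel": [-0.145,-0.1525,0.013],"turn": [0,0,0]}]}}

```text
time: 1.1
position: [0.3829, 0.2365, 0.2102]
tool_rot: [-0.492, -3.103, -0.0]
ft_force: [-0.1, 0.1, -0.3]
grip_width: 0.172
grip_force: 0.0
```

Emit:
{"name": "step_arm", "arguments": {"commands": [{"travel": [-0.029,-0.0305,0.0026],"turn": [0,0,-8]},{"travel": [-0.058,-0.061,0.0052],"turn": [0,0,-16]},{"travel": [-0.087,-0.0915,0.0078],"turn": [0,0,-24]},{"travel": [-0.116,-0.122,0.0104],"turn": [0,0,-32]},{"travel": [-0.116,-0.122,0.0104],"turn": [0,0,-32]}]}}

```text
time: 1.6
position: [0.4564, 0.081, 0.1999]
tool_rot: [-0.376, 3.119, -0.003]
ft_force: [0.1, -0.2, 0.6]
grip_width: 0.01
grip_force: 0.0
```

Emit:
{"name": "step_arm", "arguments": {"commands": [{"travel": [0,0.005,0.02],"turn": [0,0,0]},{"travel": [0,0.005,0.037],"turn": [0,0,0]},{"travel": [0,0.005,0.037],"turn": [0,0,0]}]}}

```text
time: 1.9
position: [0.4529, 0.0909, 0.1615]
tool_rot: [0.381, -3.116, 0.001]
ft_force: [-0.7, -0.1, -0.1]
grip_width: 0.003
grip_force: 0.0
```

Emit:
{"name": "step_arm", "arguments": {"commands": [{"travel": [0,0,0.008],"turn": [0,0,0]},{"travel": [0,0,0.017],"turn": [0,0,0]},{"travel": [0,0,0.027],"turn": [0,0,0]},{"travel": [0,0,0.037],"turn": [0,0,0]},{"travel": [-0.001,0,0.047],"turn": [0,0,0]}]}}

```text
time: 2.4
position: [0.4544, 0.0913, 0.1172]
tool_rot: [0.382, -3.117, -0.001]
ft_force: [-3.7, -1.5, 9.1]
grip_width: 0.007
grip_force: 4.9
```

Emit:
{"name": "step_arm", "arguments": {"commands": [{"travel": [-0.002,-0.001,0.01],"turn": [0,0,0]},{"travel": [-0.005,-0.003,0.02],"turn": [0,0,0]},{"travel": [-0.008,-0.004,0.028],"turn": [0,0,0]},{"travel": [-0.01,-0.004,0.034],"turn": [0,0,0]},{"travel": [-0.011,-0.004,0.036],"turn": [0,0,0]}]}}

```text
time: 2.9
position: [0.4641, 0.0927, 0.0803]
tool_rot: [0.384, -3.113, -0.005]
ft_force: [-8.0, 3.7, 8.2]
grip_width: 0.005
grip_force: 5.1
```

Run:
```python
from h import *
import cv2
im=[ctrl.get_image(n)[:,:,::-1] for n in("top","scene")]
print(ctrl.get_state()["ft_force"],ctrl.get_state()["position"])
a=cv2.resize(im[0][110:260,170:300],None,fx=3,fy=3);b=cv2.resize(im[1][120:270,180:310],None,fx=3,fy=3)
cv2.imwrite("pics/t1.png",np.hstack([a,b]))
```

```text
[-7.58719952  4.5502383   7.19164298] [0.46399958 0.09267952 0.08040004]
```

View pics/t1.png

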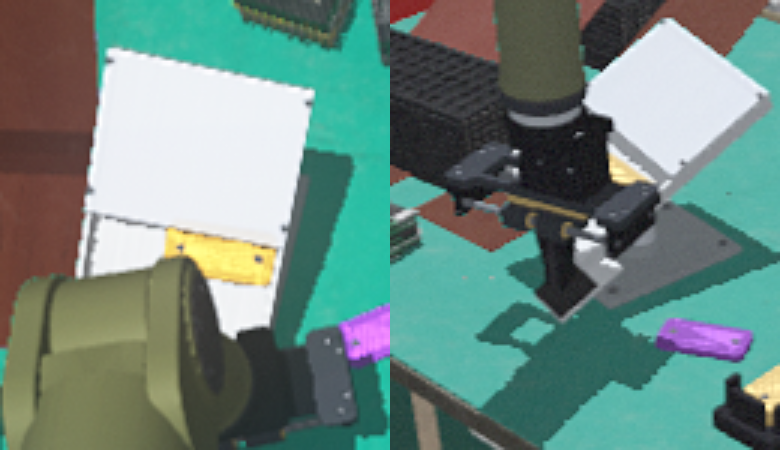

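The tray is tipped and the plate, at about (220, 257) in the left half, has slid partly out from under the cover. I'll press a little further and hold.

Emit:
{"name": "step_arm", "arguments": {"commands": [{"travel": [-0.001,0,0.003],"turn": [0,0,0]},{"travel": [-0.001,0,0.004],"turn": [0,0,0]},{"travel": [-0.001,0,0.004],"turn": [0,0,0]},{"travel": [-0.001,0,0.004],"turn": [0,0,0]},{"travel": [-0.001,0,0.004],"turn": [0,0,0]}]}}

```text
time: 3.5
position: [0.4658, 0.0925, 0.077]
tool_rot: [0.384, -3.115, -0.005]
ft_force: [-7.8, 3.7, 8.3]
grip_width: 0.004
grip_force: 4.8
```

Emit:
{"name": "step_arm", "arguments": {"commands": [{"travel": [0,0,0],"turn": [0,0,0]},{"travel": [0,0,0],"turn": [0,0,0]},{"travel": [0,0,0],"turn": [0,0,0]},{"travel": [0,0,0],"turn": [0,0,0]},{"travel": [0,0,0],"turn": [0,0,0]}]}}

```text
time: 4.0
position: [0.4658, 0.0925, 0.077]
tool_rot: [0.384, -3.115, -0.005]
ft_force: [-6.5, 2.9, 7.8]
grip_width: 0.003
grip_force: 4.8
```

Emit:
{"name": "step_arm", "arguments": {"commands": [{"travel": [0,0,0],"turn": [0,0,0]},{"travel": [0,0,0],"turn": [0,0,0]},{"travel": [0,0,0],"turn": [0,0,0]},{"travel": [0,0,0],"turn": [0,0,0]},{"travel": [0,0,0],"turn": [0,0,0]}]}}

```text
time: 4.5
position: [0.4658, 0.0925, 0.0771]
tool_rot: [0.384, -3.115, -0.005]
ft_force: [-6.2, 2.7, 7.1]
grip_width: 0.004
grip_force: 4.8
```

Run:
```python
from h import *
import cv2
im=[ctrl.get_image(n)[:,:,::-1] for n in("top","scene")]
print(ctrl.get_state()["ft_force"],ctrl.get_state()["position"])
a=cv2.resize(im[0][110:260,170:300],None,fx=3,fy=3);b=cv2.resize(im[1][120:270,180:310],None,fx=3,fy=3)
cv2.imwrite("pics/t2.png",np.hstack([a,b]))
```

```text
[-6.32366182  2.70089253  6.63134087] [0.46579001 0.09247243 0.0770267 ]
```

View pics/t2.png

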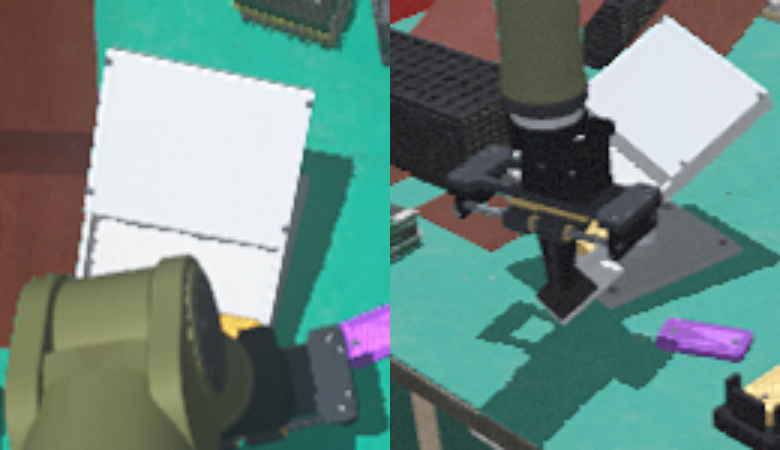

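The plate is now at the low corner, at about (243, 325). I'll hold briefly, then ride the tab up slowly.

Emit:
{"name": "step_arm", "arguments": {"commands": [{"travel": [0,0,0],"turn": [0,0,0]},{"travel": [0,0,0],"turn": [0,0,0]},{"travel": [0,0,0],"turn": [0,0,0]},{"travel": [0,0,0],"turn": [0,0,0]},{"travel": [0.002,0,-0.003],"turn": [0,0,0]}]}}

```text
time: 5.1
position: [0.4645, 0.0921, 0.0801]
tool_rot: [0.384, -3.116, -0.005]
ft_force: [-5.6, 4.4, 7.4]
grip_width: 0.002
grip_force: 4.3
```

Emit:
{"name": "step_arm", "arguments": {"commands": [{"travel": [0.002,0,-0.005],"turn": [0,0,0]},{"travel": [0.004,0,-0.011],"turn": [0,0,0]},{"travel": [0.006,0,-0.017],"turn": [0,0,0]},{"travel": [0.008,0,-0.023],"turn": [0,0,0]},{"travel": [0.009,0,-0.029],"turn": [0,0,0]}]}}

```text
time: 5.6
position: [0.4565, 0.0901, 0.1099]
tool_rot: [-0.384, 3.118, 0.005]
ft_force: [-3.3, 2.6, 6.1]
grip_width: 0.006
grip_force: 3.4
```

Emit:
{"name": "step_arm", "arguments": {"commands": [{"travel": [0.001,0,-0.006],"turn": [0,0,0]},{"travel": [0.002,0,-0.012],"turn": [0,0,0]},{"travel": [0.002,0,-0.018],"turn": [0,0,0]},{"travel": [0.002,0,-0.024],"turn": [0,0,0]},{"travel": [0.002,0,-0.03],"turn": [0,0,0]}]}}

```text
time: 6.1
position: [0.4544, 0.089, 0.1396]
tool_rot: [0.384, -3.118, -0.004]
ft_force: [-2.7, 2.7, 5.1]
grip_width: 0.01
grip_force: 2.6
```

Emit:
{"name": "step_arm", "arguments": {"commands": [{"travel": [0,0,-0.006],"turn": [0,0,0]},{"travel": [0,0,-0.011],"turn": [0,0,0]},{"travel": [0,0,-0.016],"turn": [0,0,0]},{"travel": [0,0,-0.02],"turn": [0,0,0]},{"travel": [0,0,-0.024],"turn": [0,0,0]}]}}

```text
time: 6.6
position: [0.4552, 0.0866, 0.1624]
tool_rot: [-0.381, 3.118, -0.002]
ft_force: [0.1, 0.2, 0.1]
grip_width: 0.009
grip_force: 0.0
```

Emit:
{"name": "step_arm", "arguments": {"commands": [{"travel": [0,0,-0.005],"turn": [0,0,0]},{"travel": [0,0,-0.025],"turn": [0,0,0]},{"travel": [0,0,-0.06],"turn": [0,0,0]},{"travel": [0,0,-0.1],"turn": [0,0,0]},{"travel": [0,0,-0.12],"turn": [0,0,0]}], "gripper": 1}}

```text
time: 7.1
position: [0.4556, 0.0864, 0.2848]
tool_rot: [-0.38, 3.116, -0.0]
ft_force: [0.2, -0.4, 0.1]
grip_width: 0.373
grip_force: 0.0
```

Emit:
{"name": "step_arm", "arguments": {"commands": [{"travel": [-0.024,0.009,0],"turn": [0,0,8]},{"travel": [-0.048,0.018,0],"turn": [0,0,16]},{"travel": [-0.072,0.027,0],"turn": [0,0,24]},{"travel": [-0.072,0.027,0],"turn": [0,0,32]},{"travel": [-0.072,0.027,0],"turn": [0,0,40]}]}}

```text
time: 7.6
position: [0.5182, 0.1302, 0.2809]
tool_rot: [-0.717, -3.057, 0.005]
ft_force: [0.1, -0.2, -1.9]
grip_width: 0.832
grip_force: 0.0
```

Emit:
{"name": "step_arm", "arguments": {"commands": [{"travel": [0,0,0],"turn": [0,0,8]},{"travel": [0,0,0],"turn": [0,0,16]},{"travel": [0,0,0],"turn": [0,0,24]},{"travel": [0,0,0],"turn": [0,0,32]},{"travel": [0,0,0],"turn": [0,0,40]}]}}

```text
time: 8.1
position: [0.5178, 0.1298, 0.2813]
tool_rot: [-1.721, -2.628, 0.004]
ft_force: [0.8, -0.7, 0.3]
grip_width: 0.996
grip_force: 0.0
```

Emit:
{"name": "step_arm", "arguments": {"commands": [{"travel": [0,0,0],"turn": [0,0,8.5]},{"travel": [0,0,0],"turn": [0,0,17]},{"travel": [0,0,0],"turn": [0,0,25.5]},{"travel": [0,0,0],"turn": [0,0,33.5]},{"travel": [0,0,0],"turn": [0,0,33.5]}]}}

```text
time: 8.6
position: [0.5179, 0.13, 0.2814]
tool_rot: [2.399, 2.027, -0.003]
ft_force: [-0.8, -1.0, -0.2]
grip_width: 0.995
grip_force: 0.0
```

Run:
```python
from h import *
import cv2
s=ctrl.get_state();w=ctrl.get_image("wrist")[:,:,::-1]
np.save("w3.npy",np.r_[s["position"],s["tool_rot"]])
print(s["position"],Rn.from_rotvec(s["tool_rot"]).as_matrix().round(3),s["joint_positions"])
cv2.imwrite("pics/w3.png",w)
```

```text
[0.5179088  0.12995135 0.281438  ] [[ 0.167  0.986 -0.001]
 [ 0.986 -0.167 -0.002]
 [-0.002 -0.001 -1.   ]] [-0.76506415  0.04932504  0.48943701  1.68552854 -0.02229646  1.41439872
 -0.44029328]
```

View pics/w3.png

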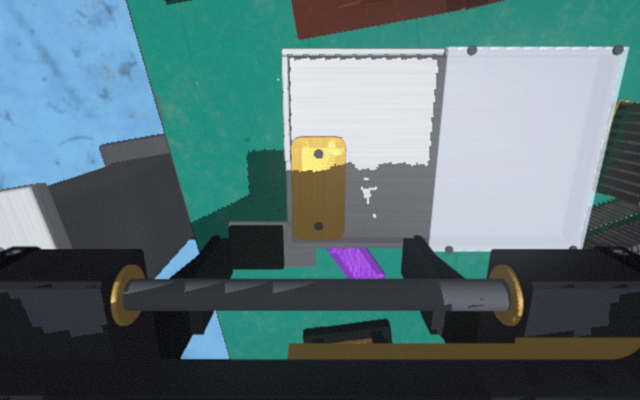

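The wrist view shows the tray level and the plate upright along the gap wall. Its corners are about (292,137), (345,137), (345,240) and (293,240).

```bash
cat >> h.py <<'E'
def plate(m,px,z,p0):
    L=np.array([[45,22.5],[45,-22.5],[-45,-22.5],[-45,22.5]])/1e3
    return fit(m,np.c_[L,[z]*4],px,p0)
E
python3 - <<'E'
from h import *
a=np.load("w3.npy");m=wristm(dict(position=a[:3],tool_rot=a[3:]))
# image up = tool +x, right = tool +y ; plate x along tray y
q,r=plate(m,np.array([[292,137],[345.5,137],[345.5,240.5],[292.5,240.5]]),.148,[.52,.13,1.4]);print(q,r.tolist())
# tray corners check: inner far-left corner etc
p=[.61983,.14376,-.16519]
print(proj(m,place(p,np.array([[-125,80,14],[-177,-63,6],[-129,-63,6],[125,80,21],[-5,80,21]])/1e3+[0,0,.14])).round(0))
R=Rn.from_rotvec(a[3:]).as_matrix()
print("tool delta",R.T@(np.r_[q[:2],.157]-a[:3]),"plate tray", np.linalg.solve(np.array([[np.cos(p[2]),-np.sin(p[2])],[np.sin(p[2]),np.cos(p[2])]]),q[:2]-p[:2]))
E
```

```text
[0.51958476 0.13150856 1.40517271] [[-1.2, 0.0], [1.4, -0.1], [-0.9, 0.0], [0.8, 0.1]]
[[280.  51.]
 [227. 229.]
 [282. 229.]
 [630.  48.]
 [447.  49.]]
tool delta [0.00204335 0.00153727 0.12443276] plate tray [-0.09686599 -0.02856897]
```

Emit:
{"name": "step_arm", "arguments": {"commands": [{"travel": [0.002,0.0015,0.035],"turn": [0,0,0]},{"travel": [0.002,0.0015,0.07],"turn": [0,0,0]},{"travel": [0.002,0.0015,0.095],"turn": [0,0,0]},{"travel": [0.002,0.0015,0.11],"turn": [0,0,0]},{"travel": [0.002,0.0015,0.118],"turn": [0,0,0]}]}}

```text
time: 9.15
position: [0.5194, 0.1322, 0.1628]
tool_rot: [-2.397, -2.031, 0.003]
ft_force: [-0.7, -0.3, 0.6]
grip_width: 1.002
grip_force: 0.0
```

Emit:
{"name": "step_arm", "arguments": {"commands": [{"travel": [0,0,0.002],"turn": [0,0,0]},{"travel": [0,0,0.004],"turn": [0,0,0]},{"travel": [0,0,0.006],"turn": [0,0,0]},{"travel": [0,0,0.006],"turn": [0,0,0]}]}}

```text
time: 9.55
position: [0.5204, 0.1328, 0.1588]
tool_rot: [2.398, 2.029, 0.002]
ft_force: [-0.2, 0.8, -0.3]
grip_width: 0.997
grip_force: 0.0
```

Emit:
{"name": "step_arm", "arguments": {"commands": [{"travel": [0,0,0.0015],"turn": [0,0,0]},{"travel": [0,0,0.0015],"turn": [0,0,0]}]}}

```text
time: 9.75
position: [0.5201, 0.1327, 0.1568]
tool_rot: [-2.398, -2.029, -0.001]
ft_force: [-1.5, -0.2, 0.1]
grip_width: 1.002
grip_force: 0.0
```

Emit:
{"name": "step_arm", "arguments": {"commands": [{"travel": [0,0,0],"turn": [0,0,0]},{"travel": [0,0,0],"turn": [0,0,0]},{"travel": [0,0,0],"turn": [0,0,0]},{"travel": [0,0,0],"turn": [0,0,0]},{"travel": [0,0,0],"turn": [0,0,0]}], "gripper": 0.3, "force": 20}}

```text
time: 10.25
position: [0.5201, 0.1326, 0.1567]
tool_rot: [2.398, 2.029, 0.0]
ft_force: [0.0, 0.5, -0.4]
grip_width: 0.632
grip_force: 0.0
```

Emit:
{"name": "step_arm", "arguments": {"commands": [{"travel": [0,0,0],"turn": [0,0,0]},{"travel": [0,0,0],"turn": [0,0,0]},{"travel": [0,0,0],"turn": [0,0,0]},{"travel": [0,0,0],"turn": [0,0,0]},{"travel": [0,0,0],"turn": [0,0,0]}]}}

```text
time: 10.75
position: [0.52, 0.1326, 0.1567]
tool_rot: [-2.398, -2.029, -0.0]
ft_force: [0.6, 0.8, -0.1]
grip_width: 0.513
grip_force: 20.0
```

Emit:
{"name": "step_arm", "arguments": {"commands": [{"travel": [0,0,-0.01],"turn": [0,0,0]},{"travel": [0,0,-0.025],"turn": [0,0,0]},{"travel": [0,0,-0.05],"turn": [0,0,0]},{"travel": [0,0,-0.08],"turn": [0,0,0]},{"travel": [0,0,-0.1],"turn": [0,0,0]}]}}

```text
time: 11.25
position: [0.5206, 0.1324, 0.2601]
tool_rot: [2.398, 2.028, 0.004]
ft_force: [-0.1, 0.5, -1.5]
grip_width: 0.515
grip_force: 20.0
```

Emit:
{"name": "step_arm", "arguments": {"commands": [{"travel": [-0.04,0.006,0],"turn": [0,0,0]},{"travel": [-0.08,0.012,0],"turn": [0,0,0]},{"travel": [-0.12,0.018,0],"turn": [0,0,0]},{"travel": [-0.16,0.024,0],"turn": [0,0,0]},{"travel": [-0.2,0.03,0],"turn": [0,0,0]}]}}

```text
time: 11.75
position: [0.5161, -0.0714, 0.2581]
tool_rot: [-2.399, -2.029, -0.002]
ft_force: [0.4, -0.2, -1.6]
grip_width: 0.511
grip_force: 20.0
```

Emit:
{"name": "step_arm", "arguments": {"commands": [{"travel": [-0.03,0.005,0],"turn": [0,0,8]},{"travel": [-0.06,0.01,0],"turn": [0,0,16]},{"travel": [-0.072,0.012,0],"turn": [0,0,24]},{"travel": [-0.072,0.012,0],"turn": [0,0,32]},{"travel": [-0.072,0.012,0],"turn": [0,0,40]}]}}

```text
time: 12.25
position: [0.516, -0.1436, 0.2579]
tool_rot: [-2.952, -1.075, -0.001]
ft_force: [0.3, 0.4, -1.0]
grip_width: 0.514
grip_force: 20.0
```

Emit:
{"name": "step_arm", "arguments": {"commands": [{"travel": [0,0,0],"turn": [0,0,8.5]},{"travel": [0,0,0],"turn": [0,0,17]},{"travel": [0,0,0],"turn": [0,0,25]},{"travel": [0,0,0],"turn": [0,0,33]},{"travel": [0,0,0],"turn": [0,0,41]}]}}

```text
time: 12.75
position: [0.5162, -0.1427, 0.2579]
tool_rot: [-3.141, 0.024, -0.001]
ft_force: [0.3, 0.2, -0.8]
grip_width: 0.511
grip_force: 20.0
```

Run:
```python
from h import *
import cv2
ctrl.get_image("top")
s=ctrl.get_state();w=ctrl.get_image("wrist")[:,:,::-1]
np.save("w4.npy",np.r_[s["position"],s["tool_rot"]])
print(s["position"],Rn.from_rotvec(s["tool_rot"]).as_matrix().round(3),s["joint_positions"],s["grip_width"])
cv2.imwrite("pics/w4.png",cv2.resize(w,(800,500),interpolation=cv2.INTER_CUBIC))
```

```text
[ 0.51624471 -0.14278537  0.25787088] [[ 1.    -0.021  0.001]
 [-0.021 -1.     0.   ]
 [ 0.001 -0.    -1.   ]] [-0.53475967  0.06715077  0.79789406  1.7286043  -0.04969687  1.36592591
 -1.31924462] 0.5098217597933092
```

View pics/w4.png

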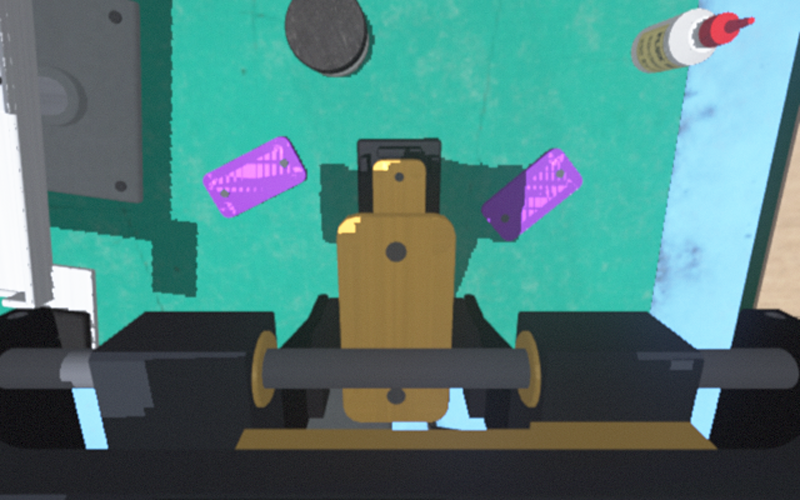

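The plate is held square, with holes at (396,251) and (396,396). The stack's far end and hole show at (399,159) and (399,177), and the holder's far fence corners at (358,140) and (441,140).

Run:
```python
from h import *
a=np.load("w4.npy");m=wristm(dict(position=a[:3],tool_rot=a[3:]))
C=-m["R"].T@m["t"]
def back(c,z):
    u=(np.array(c)+.5)/1.25-.5
    d=m["R"].T@np.array([(u[0]-m["cx"])/m["fx"],(u[1]-m["cy"])/m["fy"],1]);return (C+d*(z-C[2])/d[2])[:2].round(4)
zt=a[2]-.014+.005
print("held holes",back([396,251],zt),back([396,396],zt),"far L R",back([346,213],zt),back([448,213],zt),"L R",back([338.5,240],zt),back([456.5,240],zt))
print("stack hole",back([399,177],.036),"L,R",back([373,185],.036),back([425.5,185],.036),"far",back([399,159],.036))
print("fence far",back([358,140],.049),back([441,140],.049))
print("TCP",a[:3])
```

```text
held holes [ 0.5466 -0.1432] [ 0.4832 -0.1418] far L R [ 0.5616 -0.1251] [ 0.5608 -0.1626] L R [ 0.5514 -0.1217] [ 0.5504 -0.1659]
stack hole [ 0.5485 -0.1461] L,R [ 0.5422 -0.1238] [ 0.5412 -0.1685] far [ 0.5635 -0.1464]
fence far [ 0.5801 -0.1138] [ 0.5787 -0.1801]
TCP [ 0.51624471 -0.14278537  0.25787088]
```

Emit:
{"name": "step_arm", "arguments": {"commands": [{"travel": [0.002,0.003,0.04],"turn": [0,0,0]},{"travel": [0.002,0.003,0.08],"turn": [0,0,0]},{"travel": [0.002,0.003,0.12],"turn": [0,0,0]},{"travel": [0.002,0.003,0.15],"turn": [0,0,0]},{"travel": [0.002,0.003,0.172],"turn": [0,0,0]}]}}

```text
time: 13.35
position: [0.5174, -0.1452, 0.0831]
tool_rot: [-3.141, 0.008, 0.004]
ft_force: [-1.1, -0.1, -1.4]
grip_width: 0.513
grip_force: 20.0
```

Emit:
{"name": "step_arm", "arguments": {"commands": [{"travel": [0,0,0],"turn": [0,0,0]},{"travel": [0,0,0],"turn": [0,0,0]}]}}

```text
time: 13.55
position: [0.5187, -0.1458, 0.0855]
tool_rot: [3.141, -0.012, 0.0]
ft_force: [0.7, -0.4, -0.8]
grip_width: 0.515
grip_force: 20.0
```

Run:
```python
from h import *
import cv2
s=ctrl.get_state();w=ctrl.get_image("wrist")[:,:,::-1]
np.save("w5.npy",np.r_[s["position"],s["tool_rot"]])
print(s["position"],s["tool_rot"],s["grip_width"])
cv2.imwrite("pics/w5.png",cv2.resize(w[130:370,180:460],None,fx=2.5,fy=2.5,interpolation=cv2.INTER_CUBIC))
```

```text
[ 0.51874759 -0.14575621  0.08551042] [ 3.14145412e+00 -1.18975537e-02  3.48904376e-04] 0.5151966598719964
```

View pics/w5.png

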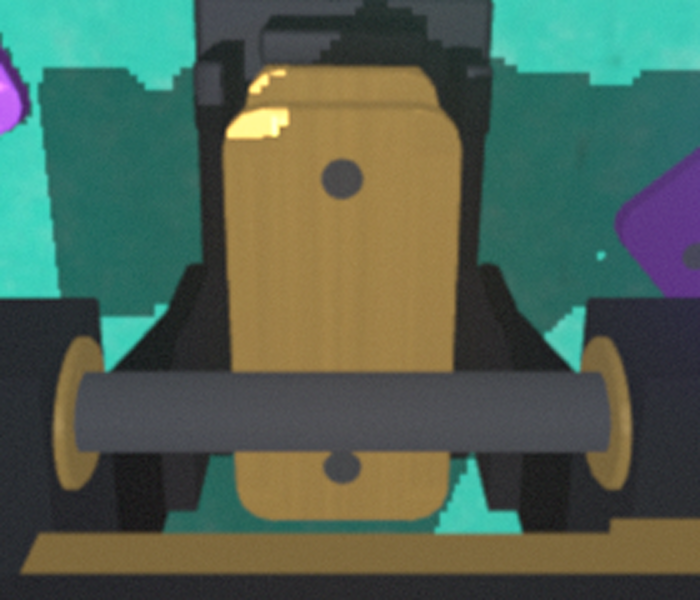

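The held plate is centred at column 342, and its far edge is at row 107. The stack's far edge is at row 67 with mid column about 343, and the fences' outer sides are at 196 and 492.

Run:
```python
from h import *
a=np.load("w5.npy");m=wristm(dict(position=a[:3],tool_rot=a[3:]))
C=-m["R"].T@m["t"]
def back(c,z):
    u=(np.array(c)+.5)/2.5-.5+[180,130]
    d=m["R"].T@np.array([(u[0]-m["cx"])/m["fx"],(u[1]-m["cy"])/m["fy"],1]);return (C+d*(z-C[2])/d[2])[:2].round(4)
zt=a[2]-.014+.005
print("held holes",back([342,179],zt),back([342,467],zt),"far",back([342,106],zt),"L R",back([223,160],zt),back([462,160],zt))
print("stack far",back([343,67],.036),"L R",back([244.5,100],.036),back([441,100],.036))
print("fence L R",back([196,60],.049),back([492,60],.049))
```

```text
held holes [ 0.5488 -0.1457] [ 0.4858 -0.1451] far [ 0.5629 -0.1458] L R [ 0.5528 -0.1234] [ 0.5524 -0.1682]
stack far [ 0.5634 -0.1461] L R [ 0.5559 -0.1232] [ 0.5556 -0.1687]
fence L R [ 0.5674 -0.1147] [ 0.5668 -0.1779]
```

Emit:
{"name": "step_arm", "arguments": {"commands": [{"travel": [0,0,0.01],"turn": [0,0,0]},{"travel": [0,0,0.018],"turn": [0,0,0]},{"travel": [0,0,0.024],"turn": [0,0,0]},{"travel": [0,0,0.028],"turn": [0,0,0]},{"travel": [0,0,0.029],"turn": [0,0,0]}]}}

```text
time: 14.1
position: [0.518, -0.1455, 0.055]
tool_rot: [-3.142, 0.015, 0.002]
ft_force: [0.6, -0.2, -2.2]
grip_width: 0.511
grip_force: 20.0
```

Emit:
{"name": "step_arm", "arguments": {"commands": [{"travel": [0,0,0.001],"turn": [0,0,0]},{"travel": [0,0,0.002],"turn": [0,0,0]},{"travel": [0,0,0.002],"turn": [0,0,0]}]}}

```text
time: 14.4
position: [0.5185, -0.1456, 0.0537]
tool_rot: [-3.141, 0.015, -0.0]
ft_force: [0.0, -0.3, -1.8]
grip_width: 0.51
grip_force: 20.0
```

Emit:
{"name": "step_arm", "arguments": {"commands": [{"travel": [0,0,0.001],"turn": [0,0,0]},{"travel": [0,0,0.001],"turn": [0,0,0]}]}}

```text
time: 14.6
position: [0.5184, -0.1456, 0.0527]
tool_rot: [-3.141, 0.015, -0.0]
ft_force: [-0.0, 0.2, -1.5]
grip_width: 0.514
grip_force: 20.0
```

Emit:
{"name": "step_arm", "arguments": {"commands": [{"travel": [0,0,0.0005],"turn": [0,0,0]},{"travel": [0,0,0.0005],"turn": [0,0,0]}]}}

```text
time: 14.8
position: [0.5185, -0.1456, 0.0526]
tool_rot: [-3.141, 0.015, -0.0]
ft_force: [-2.3, 1.6, 4.6]
grip_width: 0.512
grip_force: 20.0
```

Emit:
{"name": "step_arm", "arguments": {"commands": [{"travel": [0,0,0],"turn": [0,0,0]},{"travel": [0,0,0],"turn": [0,0,0]},{"travel": [0,0,0],"turn": [0,0,0]},{"travel": [0,0,0],"turn": [0,0,0]},{"travel": [0,0,0],"turn": [0,0,0]}], "gripper": 0.85}}

```text
time: 15.3
position: [0.5184, -0.1456, 0.0521]
tool_rot: [-3.142, 0.015, -0.0]
ft_force: [1.0, -0.0, 0.3]
grip_width: 0.827
grip_force: 0.0
```

Emit:
{"name": "step_arm", "arguments": {"commands": [{"travel": [0,0,-0.005],"turn": [0,0,0]},{"travel": [0,0,-0.02],"turn": [0,0,0]},{"travel": [0,0,-0.05],"turn": [0,0,0]},{"travel": [0,0,-0.09],"turn": [0,0,0]},{"travel": [0,0,-0.13],"turn": [0,0,0]}]}}

```text
time: 15.8
position: [0.5181, -0.146, 0.1845]
tool_rot: [3.141, -0.016, 0.001]
ft_force: [1.1, 0.3, -0.1]
grip_width: 0.848
grip_force: 0.0
```

Emit:
{"name": "step_arm", "arguments": {"commands": [{"travel": [0,0,0],"turn": [0,0,0]},{"travel": [0,0,0],"turn": [0,0,0]},{"travel": [0,0,0],"turn": [0,0,0]},{"travel": [0,0,0],"turn": [0,0,0]},{"travel": [0,0,0],"turn": [0,0,0]}], "gripper": 0}}

```text
time: 16.3
position: [0.5177, -0.1455, 0.1812]
tool_rot: [3.141, -0.015, -0.003]
ft_force: [-0.7, 0.3, -0.4]
grip_width: 0.48
grip_force: 0.0
```

Emit:
{"name": "step_arm", "arguments": {"commands": [{"travel": [0,0,0],"turn": [0,0,0]},{"travel": [0,0,0],"turn": [0,0,0]},{"travel": [0,0,0],"turn": [0,0,0]},{"travel": [0,0,0],"turn": [0,0,0]},{"travel": [0,0,0],"turn": [0,0,0]}]}}

```text
time: 16.8
position: [0.5184, -0.1456, 0.1821]
tool_rot: [-3.142, 0.015, 0.0]
ft_force: [-0.5, 0.4, -0.3]
grip_width: 0.045
grip_force: 0.0
```

Run:
```python
from h import *
import cv2
w=ctrl.get_image("wrist")[:,:,::-1];t=ctrl.get_image("scene")[:,:,::-1]
s=ctrl.get_state();print(s["position"],s["ft_force"],s["grip_width"])
a=cv2.resize(w[60:360,170:470],(480,480));b=cv2.resize(t[215:285,270:350],(320,280),interpolation=cv2.INTER_CUBIC)
c=cv2.resize(t[130:230,200:320],(320,200));cv2.imwrite("pics/w6.png",np.hstack([a,np.vstack([b,c])]))
```

```text
[ 0.51840028 -0.14559602  0.18217668] [-0.3243539   0.02563613 -0.05071764] 0.015784993664768026
```

View pics/w6.png

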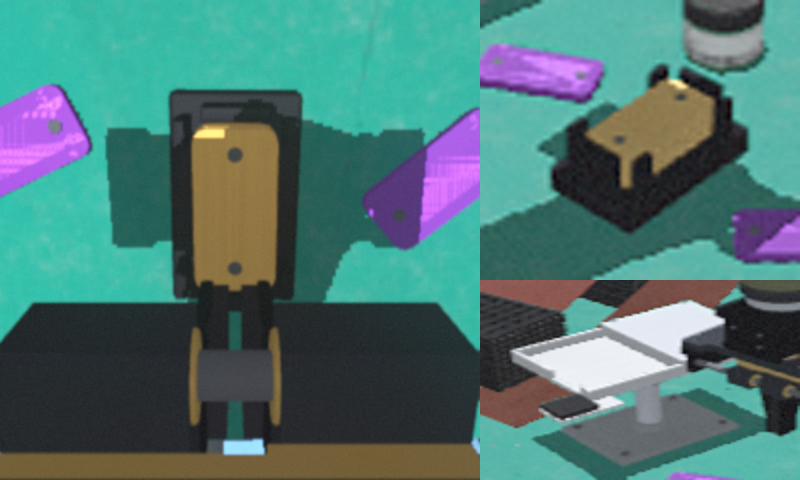

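The plate lies in the holder between the fences, and the tray is level. Now the press.

Emit:
{"name": "step_arm", "arguments": {"commands": [{"travel": [0,0,0.04],"turn": [0,0,0]},{"travel": [0,0,0.08],"turn": [0,0,0]},{"travel": [0,0,0.105],"turn": [0,0,0]},{"travel": [0,0,0.117],"turn": [0,0,0]},{"travel": [0,0,0.12],"turn": [0,0,0]}]}}

```text
time: 17.4
position: [0.5177, -0.1455, 0.0612]
tool_rot: [3.141, -0.015, -0.003]
ft_force: [0.2, 0.7, 0.2]
grip_width: 0.005
grip_force: 0.0
```

Emit:
{"name": "step_arm", "arguments": {"commands": [{"travel": [0,0,0.001],"turn": [0,0,0]},{"travel": [0,0,0.002],"turn": [0,0,0]},{"travel": [0,0,0.002],"turn": [0,0,0]}]}}

```text
time: 17.7
position: [0.5193, -0.1457, 0.0613]
tool_rot: [-3.141, 0.014, -0.004]
ft_force: [0.2, -0.3, 0.6]
grip_width: 0.001
grip_force: 0.0
```

Emit:
{"name": "step_arm", "arguments": {"commands": [{"travel": [0,0,0.001],"turn": [0,0,0]},{"travel": [0,0,0.001],"turn": [0,0,0]}]}}

```text
time: 17.9
position: [0.5187, -0.1456, 0.0596]
tool_rot: [-3.141, 0.015, -0.001]
ft_force: [-0.6, -0.9, -0.7]
grip_width: 0.004
grip_force: 0.0
```

Emit:
{"name": "step_arm", "arguments": {"commands": [{"travel": [0,0,0.0005],"turn": [0,0,0]},{"travel": [0,0,0.0005],"turn": [0,0,0]}]}}

```text
time: 18.1
position: [0.5184, -0.1455, 0.0587]
tool_rot: [-3.141, 0.015, -0.0]
ft_force: [-0.6, 0.6, -1.0]
grip_width: 0.005
grip_force: 0.0
```

Emit:
{"name": "step_arm", "arguments": {"commands": [{"travel": [0,0,0.0005],"turn": [0,0,0]},{"travel": [0,0,0.0005],"turn": [0,0,0]}]}}

```text
time: 18.3
position: [0.5185, -0.1456, 0.0585]
tool_rot: [-3.141, 0.015, -0.0]
ft_force: [-1.1, 1.0, 4.4]
grip_width: 0.01
grip_force: 2.1
```

Emit:
{"name": "step_arm", "arguments": {"commands": [{"travel": [0,0,0.0005],"turn": [0,0,0]},{"travel": [0,0,0.0005],"turn": [0,0,0]}]}}

```text
time: 18.5
position: [0.5185, -0.1456, 0.0584]
tool_rot: [-3.141, 0.015, 0.0]
ft_force: [-2.6, 0.3, 9.2]
grip_width: 0.008
grip_force: 4.3
```

Emit:
{"name": "step_arm", "arguments": {"commands": [{"travel": [0,0,0],"turn": [0,0,0]},{"travel": [0,0,0],"turn": [0,0,0]},{"travel": [0,0,0],"turn": [0,0,0]},{"travel": [0,0,0],"turn": [0,0,0]},{"travel": [0,0,0],"turn": [0,0,0]}]}}

```text
time: 19.0
position: [0.5185, -0.1456, 0.0584]
tool_rot: [-3.141, 0.015, -0.0]
ft_force: [-2.3, 1.2, 9.3]
grip_width: 0.004
grip_force: 4.2
```

Emit:
{"name": "step_arm", "arguments": {"commands": [{"travel": [0,0,-0.003],"turn": [0,0,0]},{"travel": [0,0,-0.02],"turn": [0,0,0]},{"travel": [0,0,-0.06],"turn": [0,0,0]},{"travel": [0,0,-0.1],"turn": [0,0,0]},{"travel": [0,0,-0.14],"turn": [0,0,0]}]}}

```text
time: 19.5
position: [0.518, -0.1457, 0.1988]
tool_rot: [3.141, -0.015, -0.0]
ft_force: [0.8, 0.5, 0.8]
grip_width: 0.008
grip_force: 0.0
```

Emit:
{"name": "step_arm", "arguments": {"commands": [{"travel": [0,0,0],"turn": [0,0,0]},{"travel": [0,0,0],"turn": [0,0,0]},{"travel": [0,0,0],"turn": [0,0,0]}]}}

```text
time: 19.8
position: [0.5177, -0.1452, 0.1964]
tool_rot: [-3.141, 0.014, 0.003]
ft_force: [-0.1, 0.3, -0.5]
grip_width: 0.005
grip_force: 0.0
```

Run:
```python
from h import *
import cv2
w=ctrl.get_image("wrist")[:,:,::-1];t=ctrl.get_image("scene")[:,:,::-1]
a=cv2.resize(w[60:360,170:470],(480,480));b=cv2.resize(t[190:290,270:430],(320,200),interpolation=cv2.INTER_CUBIC)
c=cv2.resize(t[130:230,200:320],(320,280));cv2.imwrite("pics/w7.png",np.hstack([a,np.vstack([b,c])]))
```

```text
(no output)
```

View pics/w7.png

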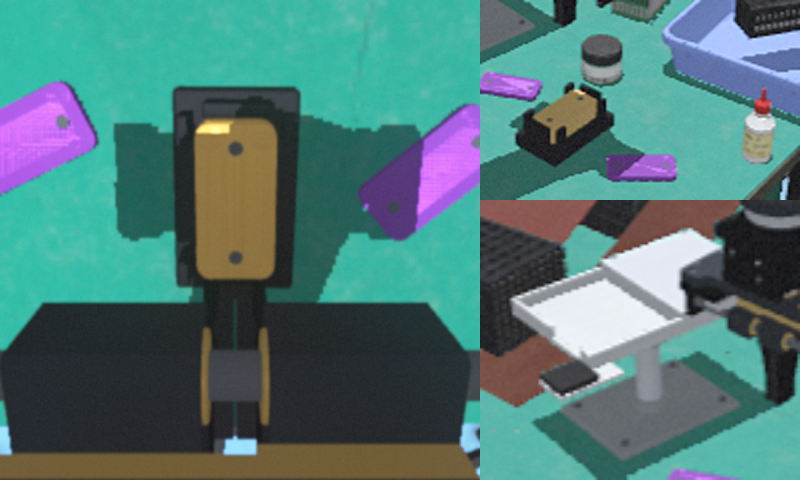

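The plate lies flat in the holder at (235, 200), the tray is level, and the jar and bottle are where they were.

```bash
python3 -c "
from bench import ctrl
print(ctrl.close_job())"
```

```text
the job is handed in; nothing more can be done
None
```

The job is handed in: the spacer plate lies flat on the two brass plates in the holder and was pressed with about 9 N for roughly half a second; the tray is level, the jar and bottle were not touched, and it took about 20 s of robot time.

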